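# Clamp a wooden blank in the drilling jig

### The arm

A 7-joint arm with a two-finger parallel gripper is mounted at the origin on the work surface. World frame = base frame: x ahead of the robot, y to its left, z up, the work surface at z = 0. Lengths are in m, angles in rad, forces in N, time in s.
With the tool pointing down it reaches from about 0.425 to 0.875 m from the base axis. Payload 8.4 kg.
Tool frame: the origin (TCP) lies between the finger pads; the fingertips stand 8 mm ahead of it and the grasp point (between the pads) lies 11 mm behind it; x points along the fingers, z is the direction in which the jaws open and shut, and the axes are right-handed (so a half turn about x gives the same grasp; the last joint's range is limited). The gripper opens to 87 mm and grips with 3 to 60 N. Pads are 19 mm wide; open, the fingers measure 117 mm over their backs; the gripper's body (75 mm by 190 mm) begins 51 mm behind the grasp point.
Start: joints at [-1.291, 0.333, 0.04, 1.465, -0.013, 1.343, -0.059], TCP at [0.24, 0.604, 0.231] pointing down, gripper open.
Joint ranges: [-2.58, 2.58], [-0.38, 2.09], [-1.3, 1.39], [0.25, 2.4], [-1.5, 4.64], [0.08, 2.09], [-2.65, 2.65]. Speed limits (rad/s): [2.22, 2.22, 2.79, 2.79, 3.14, 3.14, 3.14].

### API

Orientations are given as a unit quaternion [x, y, z, w].
In Python, from plant import readout, optics, env, finder gives the robot as it stands.
- The arm moves only by the tool send_rows, never from a script. Its argument "increments" is a list of rows, each an object of numbers: "dx", "dy", "dz": the shift along the world's x, y, z in mm; "spin": the turn about the world's z in degrees. A call has 1 to 12 rows; each row shifts and turns the commanded pose from where the row before left it; what a row does not reach is not made up. A row lasts 1/12 s, in which the tool goes at most 41.7 mm and 7.16 degrees, less where a joint would pass 70% of its speed; a pose out of reach is approached as far as the arm can. A call is refused whole if a number of a shift passes 41.7 or a number of a turn 7.16, either way. A call with a gripper value outside its range is refused whole. "gripper" is the opening, from 0 (shut) to 1 (fully open), set as the call begins (left out, the last holds). The fingers move at their own pace and stop on an object; "grip_force" is the grip in N (left out, the last holds). Time passes only in rows, so rows that do not move let the fingers close. It gives the time, the measured TCP pose, the force and the opening at its end, in the units of the state.
- readout.state(): the state, without advancing time (a new reading comes with each control period).
- optics.capture(name): name is "side" or "top"; returns the picture (480x640x3 uint8, red, green, blue); there is no depth.
- optics.calibration(name): a dict with "camera_matrix" (3x3 intrinsics, pixels), "R" (3x3) and "t" (3): a world point X has camera coordinates R X + t. Camera axes: x right, y down, z forward; pixel columns grow to the right and rows downward; lengths in m; the calibration is good to about 2 mm. A picture is of the moment at which its call begins. calibration takes no time and is no camera call.
- env.close_job(): hands the job in, once; it reports no verdict.
Trained networks look in the newest picture that a camera, given by its name, has taken for a name from the list of things; names that differ only in an ending like _2 or _b are one class to them, and where a whole thing is asked for, a point or a joint stands for the part that bears it (a point fixed in the world has none). Each returns a list of dicts, best first, with "confidence" (0 to 1); they miss things now and then, are a little off and sometimes report something else, mostly with a low value. They report only what shows in the picture. A call takes as long as a camera call.
- finder.boxes_of(name, camera): "at" ([x, y, z] in m, in world coordinates, good to about 4 mm: the middle of the surface that is visible of it).
- finder.outline_of(name, camera): "pixels" (480x640 bool, what is visible of it).
The state is a dict: "time": time; "joint_pos": joint angles; "joint_velocities": joint speeds; "joint_efforts": joint torques, N m; "tcp_pos": TCP position; "ee_rot": TCP orientation; "wrist_force": force on the tool from outside, world axes, zero at the start; "torque": the same for the moment, N m; "gripper_width": finger opening in m.
Only numpy, scipy, OpenCV 4.12 (cv2) and the standard library are available. Lean on these libraries where they do the work, as an engineer would, in place of code of your own. Each camera call takes 0.05 s, during which the arm holds its last target. There are 200 camera calls.

### The job

Get the eight-sided wooden blank ready for drilling: lay it lengthwise in the two V-shaped rests of the jig, centred between them, setting it down gently and not dropping it. Then swing the hold-down lever over and press it down until its rubber pad rests on the blank, and let go. Leave the other things on the bench where they are.

Things in the scene. Friction and masses are not known exactly. Their poses are not given: they have to be found in the camera images.
- jig: Drilling jig, fixed to the bench left or right, turned up to 0.3 rad. Plywood base plate 18 mm thick, x = -90 to 150, y = -50 to 50 mm. On it two wooden V rests and, at the +x end, a steel bracket (x = 107 to 137, 44 mm wide, 137 mm high) with the hold-down lever. Origin: at bench level midway between the rests; z up; x along the rests towards the bracket.
- rest_near (a point): Near V rest, bottom of its V, 57 mm above the bench at jig x = -55 mm. Each rest is 22 mm long (jig x), 54 mm wide (y); its V opens upwards with 90 degrees between the faces, 37 mm wide at the mouth, lips 75 mm above the bench. Axes as the jig's.
- rest_far (a point): Far V rest, the same, at jig x = +55 mm. Between the rests 88 mm of the blank hangs free, with room for fingers down to the base plate. Axes as the jig's.
- seat (a point): Where the centre of the seated blank belongs: midway between the rests, 85 mm above the bench; axes as the jig's.
- lever_pivot (a point): The lever's hinge axis (along the jig's y): jig x = 120 mm, y = 0, 123 mm above the bench; axes as the jig's.
- lever (a joint): Angle of the hold-down lever (rad). 0: level, pointing to the jig's -x over the far rest, pad just touching a seated blank. Grows as it opens: 1.57 upright, stop at 1.95 leaning back; without a blank it can sink to -0.2. Starts at 1.35 to 1.85. The stiff hinge stays at any angle; about 2 to 3 N at the grip moves it.
- lever_grip (a point): Middle of the lever's black grip, on the lever's centre line 90 mm from the pivot. Grip 48 mm long, 26 wide (jig y), 16 thick, ending 114 mm from the pivot; the steel arm inboard is 20 wide, 10 thick. Rubber pad, 18 mm across, on the underside 65 mm from the pivot, reaching 18 mm below the centre line. Axes: z out of the outer face (up when closed), -x from pivot to free end.
- blank: Loose wooden blank, a straight eight-sided bar 160 mm long, 40 mm across the flats, about 0.14 kg, lying on the bench on the other side from the jig. Origin: middle of the underside as it lies; x along its length, z up. Kept level as it lies, its slanting flats fit the faces of the V rests; either end may be first.
- blank_mid (a point): Centre of the blank, on its axis, 20 mm above its underside.
- cup: Paper cup, 72 mm across, 85 mm tall; origin under its centre. Bystander.
- pliers: Pliers lying flat, about 160 mm long, 16 mm high, orange grips; origin under the pivot. Bystander.
- offcut: Small wooden offcut, a flat rectangular piece 60 x 45 x 22 mm; origin under its centre. Bystander.
- paintjar: Squat closed jar, 60 mm across, 75 mm tall; origin under its centre. Bystander.

How it is judged:
By the outcome, as a careful person would: the job done as asked, in the order asked, and still so for the second after the job is handed in, with the robot touching nothing.
It also fails if it takes over 59 s, if anything falls off the work surface, if the arm or the gripper's body presses on something with over 40 N, if the wrist force passes 120 N, or if a joint passes its speed limit or range.

## Working session

There is one attempt and no reset: what is moved stays moved. The work goes in short steps, Python scripts to look and compute and a tool call to move; the robot and the scene stay as the last step left them, time stands still between calls to the robot, and variables do not carry over. Pictures are saved under pics/ and viewed, about 8 in all and at most 12, crops included, and the job is handed in when it is done.

Besides the shell and the picture viewer there is one more tool, called after "Call:" by a JSON object that holds its "fn" and its "kwargs", one argument or row to a line. send_rows: Moves the arm, as the interface text tells. Its arguments: {"type":"object","properties":{"increments":{"type":"array"},"gripper":{"type":"number"},"grip_force":{"type":"number"}},"required":["increments"]}

```bash
mkdir -p pics; cat > h.py <<'E'
import numpy as np, cv2
from plant import readout, optics, env, finder
def cal(n):
    c=optics.calibration(n); return np.array(c["camera_matrix"]),np.array(c["R"]),np.array(c["t"]).ravel()
def proj(n,X):
    K,R,t=cal(n); p=(K@(R@np.atleast_2d(X).T+t[:,None])).T; return p[:,:2]/p[:,2:]
def ray(n,uv,z):
    K,R,t=cal(n); d=R.T@np.linalg.solve(K,np.array([uv[0],uv[1],1.])); o=-R.T@t
    return o+d*(z-o[2])/d[2]
def save(n,f): 
    im=optics.capture(n); cv2.imwrite("pics/"+f,im[:,:,::-1]); return im
E
python3 - <<'E'
from h import *
s=readout.state(); print({k:np.round(v,3).tolist() for k,v in s.items()})
a=save("top","top0.png"); b=save("side","side0.png")
cv2.imwrite("pics/both0.png",cv2.resize(np.vstack([a,b]),None,fx=.625,fy=.625)[:,:,::-1])
for c in("top","side"):
    K,R,t=cal(c); print(c,"pos",(-R.T@t).round(3),"f",K[0,0].round(1))
    for n in("blank","jig","lever_grip","rest_near","rest_far","cup","pliers","offcut","paintjar"):
        print(n,[(np.round(d["at"],3).tolist(),round(d["confidence"],2)) for d in finder.boxes_of(n,c)[:2]])
    m=finder.outline_of("blank",c)
    if m:
        ys,xs=np.nonzero(m[0]["pixels"]); print(cv2.minAreaRect(np.c_[xs,ys].astype(np.float32)))
E
```

```text
{'time': 0.0, 'joint_pos': [-1.291, 0.334, 0.04, 1.466, -0.013, 1.343, -0.058], 'joint_velocities': [-0.001, -0.001, 0.001, 0.001, -0.0, 0.001, -0.0], 'joint_efforts': [0.0, -65.635, 1.336, -40.382, -0.06, 0.045, 0.0], 'tcp_pos': [0.24, 0.603, 0.23], 'ee_rot': [-0.397, 0.586, 0.397, 0.585], 'wrist_force': [0.166, -0.567, 0.158], 'torque': [-0.027, 0.002, -0.004], 'gripper_width': 0.087}
top pos [ 0.343 -0.007  1.099] f 469.2
blank [([0.495, -0.142, 0.037], 0.63)]
jig [([0.528, 0.153, 0.018], 0.85)]
lever_grip []
rest_near [([0.622, 0.174, 0.207], 0.48)]
rest_far [([0.532, 0.159, 0.019], 0.85)]
cup [([0.457, 0.421, 0.045], 0.92)]
pliers [([0.455, -0.489, 0.017], 0.81)]
offcut [([0.433, -0.011, 0.022], 0.95)]
paintjar [([0.646, -0.444, 0.073], 0.83)]
((375.4217529296875, 270.9568786621094), (18.178112030029297, 71.37187957763672), 28.855661392211914)
side pos [ 0.518 -0.748  0.858] f 442.9
blank [([0.498, -0.152, 0.039], 0.69)]
jig [([0.54, 0.15, 0.016], 0.75)]
lever_grip [([0.614, 0.17, 0.197], 0.79)]
rest_near [([0.545, 0.15, 0.02], 0.7)]
rest_far [([0.618, 0.168, 0.199], 0.44)]
cup [([0.456, 0.385, 0.055], 0.86), ([0.547, 0.15, 0.018], 0.35)]
pliers [([0.451, -0.476, 0.014], 0.6), ([0.542, 0.152, 0.02], 0.21)]
offcut [([0.432, -0.018, 0.021], 0.93)]
paintjar []
((307.3000183105469, 299.9000244140625), (71.10696411132812, 20.124608993530273), 26.56505012512207)
```

View pics/top0.png

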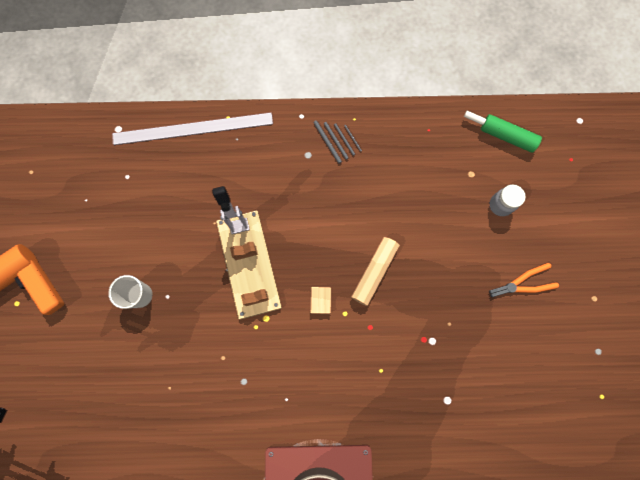

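View pics/side0.png

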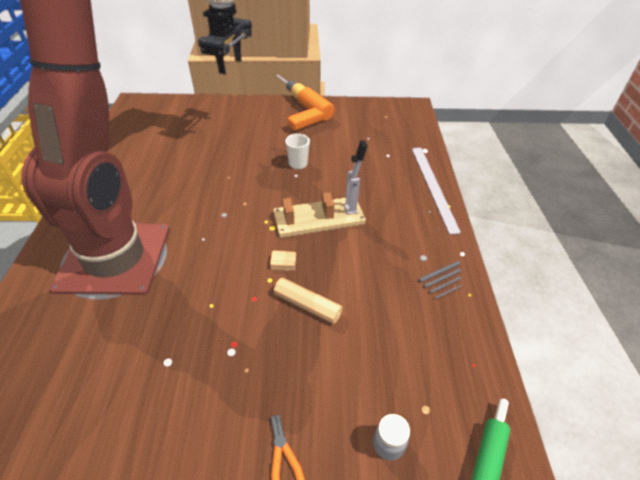

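The top view shows the jig plate with corners at about (218,216), (256,211), (281,309) and (240,319), and its lever open. The blank runs from (392,240) to (361,302), and the offcut is between them at (320,300). Next I'll fit models to the outlines.

```bash
cat > fit.py <<'E'
from h import *
from scipy.optimize import minimize
def box(x0,x1,y0,y1,z0,z1): return np.array([[x,y,z] for x in(x0,x1) for y in(y0,y1) for z in(z0,z1)],float)/1000
def Rz(a): c,s=np.cos(a),np.sin(a); return np.array([[c,-s,0],[s,c,0],[0,0,1]])
def blank_parts(p,z0=0.):
    r=.02/np.cos(np.pi/8); a=np.pi/8+np.arange(8)*np.pi/4
    P=np.array([[x,r*np.cos(t),.02+r*np.sin(t)] for x in(-.08,.08) for t in a])
    return [P@Rz(p[2]).T+[p[0],p[1],z0]]
def lever_parts(p):
    th=p[3]; L=[box(-114,-66,-13,13,-8,8),box(-66,0,-10,10,-5,5),box(-74,-56,-9,9,-18,0)]
    c,s=np.cos(th),np.sin(th); Ry=np.array([[c,0,s],[0,1,0],[-s,0,c]])  # -x -> up
    return [(b@Ry.T+[.12,0,.123])@Rz(p[2]).T+[p[0],p[1],0] for b in L]
def jig_parts(p,lever=True):
    B=[box(-90,150,-50,50,0,18),box(-66,-44,-27,27,18,70),box(44,66,-27,27,18,70),box(107,137,-22,22,18,137)]
    return [b@Rz(p[2]).T+[p[0],p[1],0] for b in B]+(lever_parts(p) if lever else [])
def mask(n,parts):
    m=np.zeros((480,640),np.uint8)
    for b in parts: cv2.fillConvexPoly(m,cv2.convexHull((proj(n,b)*16).round().astype(np.int32)),1,shift=4)
    return m>0
def fit(f,p0,masks,steps):
    def cost(p): return sum(1-(mask(n,f(p))&m).sum()/(mask(n,f(p))|m).sum() for n,m in masks.items())
    best=None
    sx=np.vstack([p0]+[np.array(p0)+np.eye(len(p0))[i]*steps[i] for i in range(len(p0))])
    r=minimize(cost,p0,method="Nelder-Mead",options=dict(initial_simplex=sx,xatol=1e-4,fatol=1e-4))
    r=minimize(cost,r.x,method="Nelder-Mead",options=dict(initial_simplex=r.x+(sx-np.array(p0))*-.3,xatol=1e-4,fatol=1e-4))
    return r.x,r.fun
E
python3 - <<'E'
from fit import *
im={c:optics.capture(c) for c in("top","side")}
get=lambda n:{c:finder.outline_of(n,c)[0]["pixels"] for c in im}
mb,mj=get("blank"),get("jig")
b,fb=fit(blank_parts,[.495,-.145,-.47],mb,[.01,.01,.1])
print("blank",b.round(4),fb)
for c in im: print(c,fit(blank_parts,b,{c:mb[c]},[.01,.01,.1])[0].round(4))
for lv in(1,0):
    j,fj=fit(lambda p:jig_parts(p,lv),[.5,.147,.22,1.6],mj,[.01,.01,.1,.15]); print("jig",j.round(4),fj)
    if lv: J=j
for c in im: print(c,fit(jig_parts,J,{c:mj[c]},[.01,.01,.1,.15])[0].round(4))
o=[]
for c,(x,y) in dict(top=(190,170),side=(250,130)).items():
    a=im[c][:,:,::-1].copy(); k=4; crop=cv2.resize(a[y:y+150,x:x+200],None,fx=k,fy=k)
    for m,col in((mask(c,jig_parts(J,0)),(255,0,0)),(mask(c,lever_parts(J)),(0,255,0)),(mask(c,blank_parts(b)),(0,0,255))):
        mm=cv2.resize(m[y:y+150,x:x+200].astype(np.uint8),None,fx=k,fy=k,interpolation=0)
        cv2.drawContours(crop,cv2.findContours(mm,0,2)[0],-1,col,1)
    o.append(crop)
cv2.imwrite("pics/fit.png",cv2.resize(np.vstack(o),(400,600))); cv2.imwrite("pics/fit.png",np.hstack([cv2.resize(q,(400,300)) for q in o]))
E
```

```text
blank [ 0.4966 -0.138  -0.5263] 1.0509977827050998
top [ 0.4966 -0.138  -0.5263]
side [ 0.4966 -0.138  -0.5263]Traceback (most recent call last):
  File "<stdin>", line 9, in <module>
  File "fit.py", line 24, in fit
    r=minimize(cost,p0,method="Nelder-Mead",options=dict(initial_simplex=sx,xatol=1e-4,fatol=1e-4))
    res = _minimize_neldermead(fun, x0, args, callback, bounds=bounds,
                               **options)
    fxc = func(xc)
    fx = function(np.copy(x), *(wrapper_args + args))
  File "fit.py", line 21, in cost
    def cost(p): return sum(1-(mask(n,f(p))&m).sum()/(mask(n,f(p))|m).sum() for n,m in masks.items())
                        ~~~^^^^^^^^^^^^^^^^^^^^^^^^^^^^^^^^^^^^^^^^^^^^^^^^^^^^^^^^^^^^^^^^^^^^^^^^^^
  File "fit.py", line 21, in <genexpr>
    def cost(p): return sum(1-(mask(n,f(p))&m).sum()/(mask(n,f(p))|m).sum() for n,m in masks.items())
                                                      ~~~~^^^^^^^^
  File "fit.py", line 18, in mask
    for b in parts: cv2.fillConvexPoly(m,cv2.convexHull((proj(n,b)*16).round().astype(np.int32)),1,shift=4)
                                                         ~~~~^^^^^
  File "h.py", line 6, in proj
    K,R,t=cal(n); p=(K@(R@np.atleast_2d(X).T+t[:,None])).T; return p[:,:2]/p[:,2:]
          ~~~^^^
  File "h.py", line 4, in cal
    c=optics.calibration(n); return np.array(c["camera_matrix"]),np.array(c["R"]),np.array(c["t"]).ravel()
ValueError: time passes only in moves, steps and waits
```

```bash
sed -i 's/^def cal(n):/import functools\n@functools.cache\ndef cal(n):/' h.py
python3 - <<'E'
from fit import *
print(readout.state()["time"])
im={c:optics.capture(c) for c in("top","side")}
out={}
for n in("blank","jig"):
    for c in im:
        d=finder.outline_of(n,c); print(n,c,[(round(q["confidence"],2),int(q["pixels"].sum())) for q in d]); out[n+"_"+c]=d[0]["pixels"]
np.savez("m.npz",**out,**{"im_"+c:im[c] for c in im})
for c in im: print(mask(c,blank_parts([.495,-.145,-.47])).sum(), proj(c,[[.495,-.145,.02]]), np.argwhere(out["blank_"+c]).mean(0))
E
cat > f2.py <<'E'
from fit import *
D=np.load("m.npz"); im={c:D["im_"+c] for c in("top","side")}
mb={c:D["blank_"+c] for c in im}; mj={c:D["jig_"+c] for c in im}
b,fb=fit(blank_parts,[.495,-.145,-.47],mb,[.01,.01,.1])
print("blank",b.round(4),fb)
for c in im: print(c,fit(blank_parts,b,{c:mb[c]},[.01,.01,.1])[0].round(4))
for lv in(0,1):
    j,fj=fit(lambda p:jig_parts(p,lv),[.5,.147,.22,1.6],mj,[.01,.01,.1,.15]); print("jig",j.round(4),fj)
J=j
for c in im: print(c,fit(jig_parts,J,{c:mj[c]},[.01,.01,.1,.15])[0].round(4))
o=[]
for c,(x,y) in dict(top=(190,170),side=(250,130)).items():
    k=4; a=im[c][:,:,::-1]; crop=cv2.resize(a[y:y+150,x:x+200],None,fx=k,fy=k)
    if c=="side": a=a; crop=cv2.resize(a[130:330,230:430][:150],None,fx=k,fy=k); x,y=230,130
    for m,col in((mask(c,jig_parts(J,0)),(255,0,0)),(mask(c,lever_parts(J)),(0,255,0)),(mask(c,blank_parts(b)),(0,0,255)),(mj[c],(255,255,0))):
        mm=cv2.resize(m[y:y+150,x:x+200].astype(np.uint8),None,fx=k,fy=k,interpolation=0)
        cv2.drawContours(crop,cv2.findContours(mm,0,2)[0],-1,col,1)
    o.append(crop)
cv2.imwrite("pics/fit.png",np.hstack([q[:,100:500] if 0 else cv2.resize(q[:,:640],(400,375)) for q in o]))
E
python3 f2.py
```

```text
1.4
blank top [(0.6, 1288)]
blank side [(0.75, 1326)]
jig top [(0.61, 4954), (0.33, 1205)]
jig side [(0.77, 3247), (0.21, 1226)]
1342 [[375.58613758 272.24955405]] [271.25698758 375.24301242]
1382 [[306.42717815 301.62350951]] [299.73378582 307.57692308]
blank [ 0.4959 -0.1421 -0.5266] 0.17927882515038474
top [ 0.4977 -0.1446 -0.536 ]
side [ 0.4961 -0.139  -0.5295]
jig [0.4934 0.1454 0.2384 1.7537] 0.29127811771336476
jig [0.493  0.1458 0.229  1.7427] 0.1786107837344586
top [0.494  0.1445 0.2334 1.7492]
side [0.4922 0.153  0.224  1.7711]
```

View pics/fit.png

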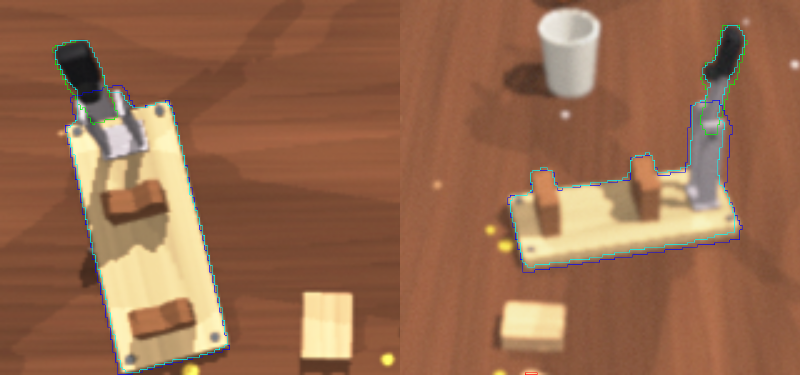

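Jig is at (0.4935, 0.146), yaw 0.231, lever 1.745. The cyan outlines match the model. The blank is at (0.496, -0.142), yaw -0.53. Next is the approach to the blank.

```bash
cat > st.py <<'E'
from h import *
from scipy.spatial.transform import Rotation as Ro
s=readout.state(); M=Ro.from_quat(s["ee_rot"]).as_matrix()
print("t",round(s["time"],2),"tcp",np.round(s["tcp_pos"],4),"xaxis",M[:,0].round(3),"jaw yaw deg",np.degrees(np.arctan2(M[1,2],M[0,2])).round(2),"F",np.round(s["wrist_force"],2),"w",round(s["gripper_width"],4),"q",np.round(s["joint_pos"],2))
E
python3 st.py
```

```text
t 1.7 tcp [0.2404 0.6039 0.2305] xaxis [-0. -0. -1.] jaw yaw deg 68.29 F [ 0.06 -0.05 -0.37] w 0.0871 q [-1.29  0.33  0.04  1.47 -0.01  1.34 -0.06]
```

Call:
{"fn": "send_rows", "kwargs": {
  "increments": [
    {"dx": 18, "dy": -35.4},
    {"dx": 18, "dy": -35.4},
    {"dx": 18, "dy": -35.4},
    {"dx": 18, "dy": -35.4},
    {"dx": 18, "dy": -35.4},
    {"dx": 18, "dy": -35.4},
    {"dx": 18, "dy": -35.4},
    {"dx": 18, "dy": -35.4},
    {"dx": 18, "dy": -35.4},
    {"dx": 18, "dy": -35.4}
  ],
  "gripper": 1
}}

```text
schema error: expected keys dx, dy, dz, spin
```

Call:
{"fn": "send_rows", "kwargs": {
  "increments": [
    {"dx": 7.6, "dy": -39.2, "spin": -0.84},
    {"dx": 7.6, "dy": -39.2, "spin": -0.84},
    {"dx": 7.6, "dy": -39.2, "spin": -0.84},
    {"dx": 7.6, "dy": -39.2, "spin": -0.84},
    {"dx": 7.6, "dy": -39.2, "spin": -0.84},
    {"dx": 7.6, "dy": -39.2, "spin": -0.84},
    {"dx": 7.6, "dy": -39.2, "spin": -0.84},
    {"dx": 7.6, "dy": -39.2, "spin": -0.84},
    {"dx": 7.6, "dy": -39.2, "spin": -0.84},
    {"dx": 7.6, "dy": -39.2, "spin": -0.84},
    {},
    {}
  ]
}}

```text
schema error: expected keys dx, dy, dz, spin
```

```bash
python3 st.py
```

```text
t 1.7 tcp [0.2404 0.6039 0.2305] xaxis [-0. -0. -1.] jaw yaw deg 68.29 F [ 0.06 -0.05 -0.37] w 0.0871 q [-1.29  0.33  0.04  1.47 -0.01  1.34 -0.06]
```

All four keys are required in every row.

Call:
{"fn": "send_rows", "kwargs": {
  "increments": [
    {"dx": 18, "dy": -35.4, "dz": 0, "spin": 0},
    {"dx": 18, "dy": -35.4, "dz": 0, "spin": 0},
    {"dx": 18, "dy": -35.4, "dz": 0, "spin": 0},
    {"dx": 18, "dy": -35.4, "dz": 0, "spin": 0},
    {"dx": 18, "dy": -35.4, "dz": 0, "spin": 0},
    {"dx": 18, "dy": -35.4, "dz": 0, "spin": 0},
    {"dx": 18, "dy": -35.4, "dz": 0, "spin": 0},
    {"dx": 18, "dy": -35.4, "dz": 0, "spin": 0},
    {"dx": 18, "dy": -35.4, "dz": 0, "spin": 0},
    {"dx": 18, "dy": -35.4, "dz": 0, "spin": 0}
  ],
  "gripper": 1
}}

```text
time: 2.53
tcp_pos: [0.4209, 0.248, 0.2309]
ee_rot: [-0.397, 0.585, 0.397, 0.585]
wrist_force: [1.6, -0.4, 0.1]
gripper_width: 0.087
```

Call:
{"fn": "send_rows", "kwargs": {
  "increments": [
    {"dx": 7.6, "dy": -39.2, "dz": 0, "spin": -0.84},
    {"dx": 7.6, "dy": -39.2, "dz": 0, "spin": -0.84},
    {"dx": 7.6, "dy": -39.2, "dz": 0, "spin": -0.84},
    {"dx": 7.6, "dy": -39.2, "dz": 0, "spin": -0.84},
    {"dx": 7.6, "dy": -39.2, "dz": 0, "spin": -0.84},
    {"dx": 7.6, "dy": -39.2, "dz": 0, "spin": -0.84},
    {"dx": 7.6, "dy": -39.2, "dz": 0, "spin": -0.84},
    {"dx": 7.6, "dy": -39.2, "dz": 0, "spin": -0.84},
    {"dx": 7.6, "dy": -39.2, "dz": 0, "spin": -0.84},
    {"dx": 7.6, "dy": -39.2, "dz": 0, "spin": -0.84},
    {"dx": 0, "dy": 0, "dz": 0, "spin": 0},
    {"dx": 0, "dy": 0, "dz": 0, "spin": 0}
  ]
}}

```text
time: 3.53
tcp_pos: [0.4961, -0.1447, 0.2307]
ee_rot: [-0.352, 0.614, 0.351, 0.613]
wrist_force: [0.7, 1.0, -0.2]
gripper_width: 0.0869
```

```bash
python3 st.py
```

```text
t 3.53 tcp [ 0.4961 -0.1447  0.2307] xaxis [ 0.    -0.001 -1.   ] jaw yaw deg 59.61 F [ 0.68  1.04 -0.16] w 0.0869 q [-0.52  0.05  0.75  1.82 -0.03  1.29  1.28]
```

Call:
{"fn": "send_rows", "kwargs": {
  "increments": [
    {"dx": 0, "dy": 2, "dz": -31, "spin": 0},
    {"dx": 0, "dy": 0, "dz": -31, "spin": 0},
    {"dx": 0, "dy": 0, "dz": -31, "spin": 0},
    {"dx": 0, "dy": 0, "dz": -31, "spin": 0},
    {"dx": 0, "dy": 0, "dz": -31, "spin": 0},
    {"dx": 0, "dy": 0, "dz": -31, "spin": 0},
    {"dx": 0, "dy": 0, "dz": -8, "spin": 0},
    {"dx": 0, "dy": 0, "dz": -8, "spin": 0},
    {"dx": 0, "dy": 0, "dz": -8, "spin": 0},
    {"dx": 0, "dy": 0, "dz": -6, "spin": 0},
    {"dx": 0, "dy": 0, "dz": 0, "spin": 0},
    {"dx": 0, "dy": 0, "dz": 0, "spin": 0}
  ]
}}

```text
time: 4.53
tcp_pos: [0.497, -0.14, 0.0153]
ee_rot: [-0.353, 0.612, 0.353, 0.613]
wrist_force: [0.3, -0.2, 0.1]
gripper_width: 0.0871
```

Call:
{"fn": "send_rows", "kwargs": {
  "increments": [
    {"dx": 0, "dy": 0, "dz": 0, "spin": 0},
    {"dx": 0, "dy": 0, "dz": 0, "spin": 0},
    {"dx": 0, "dy": 0, "dz": 0, "spin": 0},
    {"dx": 0, "dy": 0, "dz": 0, "spin": 0},
    {"dx": 0, "dy": 0, "dz": 0, "spin": 0},
    {"dx": 0, "dy": 0, "dz": 0, "spin": 0},
    {"dx": 0, "dy": 0, "dz": 0, "spin": 0},
    {"dx": 0, "dy": 0, "dz": 0, "spin": 0},
    {"dx": 0, "dy": 0, "dz": 0, "spin": 0},
    {"dx": 0, "dy": 0, "dz": 0, "spin": 0}
  ],
  "gripper": 0,
  "grip_force": 20
}}

```text
time: 5.37
tcp_pos: [0.4964, -0.1401, 0.0146]
ee_rot: [-0.353, 0.613, 0.353, 0.613]
wrist_force: [0.5, 0.1, 0.1]
gripper_width: 0.0397
```

```bash
python3 st.py; python3 - <<'E'
from h import *
save("side","s1.png")
E
```

```text
t 5.37 tcp [ 0.4964 -0.1401  0.0146] xaxis [-0.  0. -1.] jaw yaw deg 59.89 F [0.46 0.1  0.12] w 0.0397 q [-0.41  0.35  0.69  2.04 -0.29  0.85  1.49]
```

Call:
{"fn": "send_rows", "kwargs": {
  "increments": [
    {"dx": 0, "dy": 0, "dz": 10, "spin": 0},
    {"dx": 0, "dy": 0, "dz": 20, "spin": 0},
    {"dx": 0, "dy": 0, "dz": 30, "spin": 0},
    {"dx": 0, "dy": 0, "dz": 30, "spin": 0},
    {"dx": 0, "dy": 0, "dz": 30, "spin": 3},
    {"dx": 0, "dy": 0, "dz": 20, "spin": 5},
    {"dx": 0, "dy": 0, "dz": 10, "spin": 7},
    {"dx": 0, "dy": 0, "dz": 0, "spin": 7},
    {"dx": 0, "dy": 0, "dz": 0, "spin": 7},
    {"dx": 0, "dy": 0, "dz": 0, "spin": 7},
    {"dx": 0, "dy": 0, "dz": 0, "spin": 5},
    {"dx": 0, "dy": 0, "dz": 0, "spin": 2.3}
  ]
}}

```text
time: 6.42
tcp_pos: [0.4961, -0.1404, 0.1651]
ee_rot: [0.555, -0.438, -0.555, -0.438]
wrist_force: [0.9, -0.3, -0.8]
gripper_width: 0.0401
```

Call:
{"fn": "send_rows", "kwargs": {
  "increments": [
    {"dx": 0, "dy": 10, "dz": 0, "spin": 0},
    {"dx": 0, "dy": 25, "dz": 0, "spin": 0},
    {"dx": -1, "dy": 36, "dz": 0, "spin": 0},
    {"dx": -1, "dy": 36, "dz": 0, "spin": 0},
    {"dx": -1, "dy": 36, "dz": 0, "spin": 0},
    {"dx": 0, "dy": 36, "dz": 0, "spin": 0},
    {"dx": 0, "dy": 36, "dz": 0, "spin": 0},
    {"dx": 0, "dy": 36, "dz": 0, "spin": 0},
    {"dx": 0, "dy": 25, "dz": 0, "spin": 0},
    {"dx": 0, "dy": 10, "dz": 0, "spin": 0},
    {"dx": 0, "dy": 0, "dz": 0, "spin": 0},
    {"dx": 0, "dy": 0, "dz": 0, "spin": 0}
  ]
}}

```text
time: 7.42
tcp_pos: [0.4931, 0.1456, 0.1647]
ee_rot: [0.554, -0.44, -0.554, -0.439]
wrist_force: [0.8, -0.5, -1.3]
gripper_width: 0.0397
```

```bash
python3 st.py; python3 - <<'E'
from fit import *
s=readout.state(); T=s["tcp_pos"]; J=[.4935,.146,.231,1.745]
from scipy.spatial.transform import Rotation as Ro
M=Ro.from_quat(s["ee_rot"]).as_matrix(); yaw=np.arctan2(M[1,2],M[0,2])-np.pi/2
b=[T[0],T[1],yaw]; z0=T[2]+.0054-.02
o=[]
for c,(x,y) in dict(top=(200,170),side=(260,120)).items():
    a=optics.capture(c)
    np.save(f"im_{c}.npy",a)
    k=4; crop=cv2.resize(a[y:y+130,x:x+100,::-1],None,fx=k,fy=k)
    for m,col in((mask(c,jig_parts(J,0)),(255,0,0)),(mask(c,blank_parts(b,z0)),(0,0,255))):
        mm=cv2.resize(m[y:y+130,x:x+100].astype(np.uint8),None,fx=k,fy=k,interpolation=0)
        cv2.drawContours(crop,cv2.findContours(mm,0,2)[0],-1,col,1)
    o.append(crop)
    for d in finder.outline_of("blank",c)[:1]:
        m=d["pixels"]; print(c,d["confidence"],m.sum(),mask(c,blank_parts(b,z0)).sum(),np.argwhere(m).mean(0))
        np.save(f"ob_{c}.npy",m)
cv2.imwrite("pics/held.png",np.hstack(o))
E
```

```text
t 7.42 tcp [0.4931 0.1456 0.1647] xaxis [-0.    -0.001 -1.   ] jaw yaw deg 103.17 F [ 0.79 -0.45 -1.27] w 0.0397 q [-0.79  0.1   0.44  1.9  -0.05  1.15  1.47]
top 0.4 75 1838 [288.04       255.61333333]
side 0.55 586 1177 [173.34300341 301.94709898]
```

View pics/held.png

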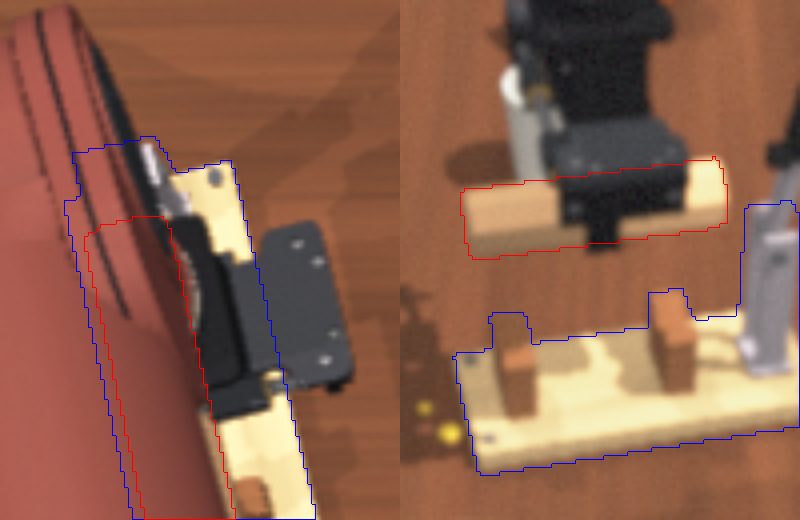

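The side view shows the held blank matching the pose predicted from the TCP, ends at about (376,170) and (441,165) in full-image pixels. The jig's y differs by several mm between the cameras, so I'll refit it on the plate edges alone.

```bash
cat > f3.py <<'E'
from fit import *
D=np.load("m.npz")
def run(f,p0,masks,ign):
    S=8
    def cost(p):
        r=0
        for n,m in masks.items():
            q=np.zeros((480,640),np.float32)
            big=np.zeros((480*4,640*4),np.uint8)
            for b in f(p): cv2.fillConvexPoly(big,cv2.convexHull((((proj(n,b)+.5)*4-.5)*16).round().astype(np.int32)),255,shift=4)
            q=cv2.resize(big,(640,480),interpolation=cv2.INTER_AREA)/255.
            r+=(np.abs(q-m)[~ign[n]]).sum()/100
        return r
    sx=np.vstack([p0]+[np.array(p0)+np.eye(3)[i]*d for i,d in enumerate((.006,.006,.04))])
    r=minimize(cost,p0,method="Nelder-Mead",options=dict(initial_simplex=sx,xatol=5e-5,fatol=1e-4)); return r.x,r.fun
J=[.4935,.148,.231,1.745]
for c in("top","side"):
    parts=[box(-66,-44,-27,27,18,75),box(44,66,-27,27,18,75),box(107,137,-22,22,18,137)]
    parts=[b@Rz(J[2]).T+[J[0],J[1],0] for b in parts]+lever_parts(J)
    ig=cv2.dilate(mask(c,parts).astype(np.uint8),np.ones((9,9)))>0
    im=D["im_"+c]; m=D["jig_"+c]
    x,f=run(lambda p:jig_parts(list(p)+[0],0)[:1],J[:3],{c:m},{c:ig}); print("jig outline",c,x.round(4),round(f,3))
    roi=cv2.dilate(m.astype(np.uint8),np.ones((9,9)))>0
    hsv=cv2.cvtColor(im,cv2.COLOR_RGB2HSV); 
    # pale wood: high value in green channel vs dark bench
    w=((im[:,:,1]>(105 if c=="top" else 115)))&roi
    w=cv2.morphologyEx(w.astype(np.uint8),cv2.MORPH_CLOSE,np.ones((3,3)))>0
    x,f=run(lambda p:jig_parts(list(p)+[0],0)[:1],x,{c:w},{c:ig}); print("jig colour",c,x.round(4),round(f,3))
    n0=np.zeros((480,640),bool); mb=D["blank_"+c]
    print("blank outline",c,run(blank_parts,[.496,-.14,-.5255],{c:mb},{c:n0})[0].round(4))
    w=(im[:,:,1]>(105 if c=="top" else 115))&(cv2.dilate(mb.astype(np.uint8),np.ones((9,9)))>0)
    x,f=run(blank_parts,[.496,-.14,-.5255],{c:w},{c:n0}); print("blank colour",c,x.round(4),round(f,3))
E
python3 f3.py
```

```text
jig outline top [0.4936 0.1442 0.2354] 0.815
jig colour top [0.4951 0.1453 0.2376] 0.854
blank outline top [ 0.4984 -0.1448 -0.5257]
blank colour top [ 0.4999 -0.1443 -0.5273] 0.644
jig outline side [0.4923 0.1518 0.2454] 0.651
jig colour side [0.4926 0.1501 0.234 ] 0.661
blank outline side [ 0.4962 -0.1385 -0.5317]
blank colour side [ 0.4986 -0.137  -0.5356] 0.84
```

Call:
{"fn": "send_rows", "kwargs": {
  "increments": [
    {"dx": 0, "dy": 3.4, "dz": -10, "spin": 0.25},
    {"dx": 0, "dy": 0, "dz": -15, "spin": 0},
    {"dx": 0, "dy": 0, "dz": -15, "spin": 0},
    {"dx": 0, "dy": 0, "dz": -15, "spin": 0},
    {"dx": 0, "dy": 0, "dz": -12, "spin": 0},
    {"dx": 0, "dy": 0, "dz": -8, "spin": 0},
    {"dx": 0, "dy": 0, "dz": 0, "spin": 0},
    {"dx": 0, "dy": 0, "dz": 0, "spin": 0}
  ]
}}

```text
time: 8.28
tcp_pos: [0.4932, 0.1489, 0.0892]
ee_rot: [-0.555, 0.438, 0.555, 0.438]
wrist_force: [0.1, -0.2, -0.9]
gripper_width: 0.0397
```

Call:
{"fn": "send_rows", "kwargs": {
  "increments": [
    {"dx": 0, "dy": 0, "dz": -1.5, "spin": 0},
    {"dx": 0, "dy": 0, "dz": -1.5, "spin": 0},
    {"dx": 0, "dy": 0, "dz": -1, "spin": 0},
    {"dx": 0, "dy": 0, "dz": 0, "spin": 0}
  ]
}}

```text
time: 8.62
tcp_pos: [0.4935, 0.1494, 0.0857]
ee_rot: [0.555, -0.438, -0.555, -0.438]
wrist_force: [-0.1, 0.2, -1.6]
gripper_width: 0.0399
```

```bash
python3 st.py; python3 - <<'E'
from fit import *
J=[.4925,.150,.236,1.745]
a=optics.capture("side"); x,y,k=260,120,6
crop=cv2.resize(a[y:y+100,x:x+120,::-1],None,fx=k,fy=k,interpolation=cv2.INTER_CUBIC)
P=[np.array([[-55,0,57],[55,0,57],[-66,-18.5,75],[-44,-18.5,75],[44,-18.5,75],[66,-18.5,75]])/1000@Rz(J[2]).T+[J[0],J[1],0]]
for u,v in proj("side",P[0]): cv2.circle(crop,(int((u-x+.5)*k),int((v-y+.5)*k)),3,(255,0,0),1)
cv2.imwrite("pics/near.png",crop)
E
```

```text
t 8.62 tcp [0.4935 0.1494 0.0857] xaxis [ 0.  0. -1.] jaw yaw deg 103.45 F [-0.08  0.16 -1.57] w 0.0399 q [-0.77  0.2   0.44  1.98 -0.1   0.99  1.52]
```

View pics/near.png

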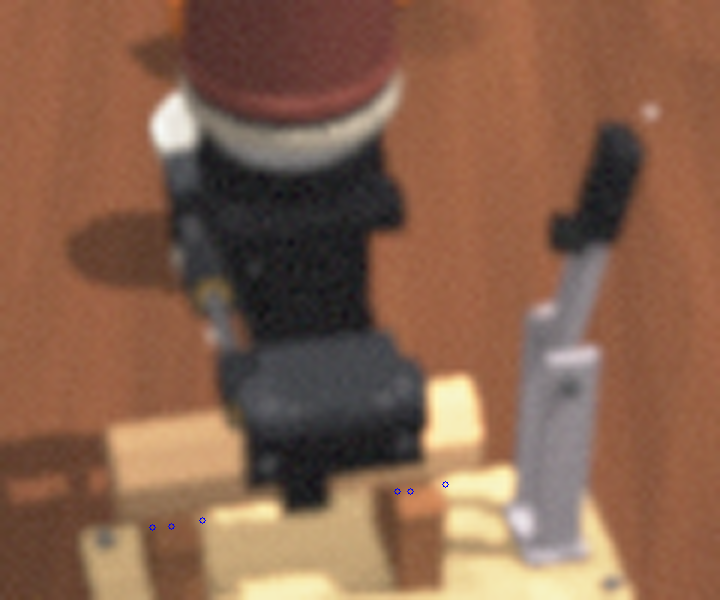

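The near rest spans columns about 148–203 of the crop and the far rest 397–445, both on the model points. The blank (110–480) sits over both. Continuing down while watching force.

Call:
{"fn": "send_rows", "kwargs": {
  "increments": [
    {"dx": 0, "dy": 0, "dz": -1, "spin": 0},
    {"dx": 0, "dy": 0, "dz": -1, "spin": 0},
    {"dx": 0, "dy": 0, "dz": 0, "spin": 0}
  ]
}}

```text
time: 8.92
tcp_pos: [0.4933, 0.1493, 0.0834]
ee_rot: [-0.555, 0.438, 0.555, 0.438]
wrist_force: [-0.1, -0.4, -0.9]
gripper_width: 0.04
```

Call:
{"fn": "send_rows", "kwargs": {
  "increments": [
    {"dx": 0, "dy": 0, "dz": -1, "spin": 0},
    {"dx": 0, "dy": 0, "dz": 0, "spin": 0},
    {"dx": 0, "dy": 0, "dz": 0, "spin": 0}
  ]
}}

```text
time: 9.17
tcp_pos: [0.4933, 0.1492, 0.0825]
ee_rot: [0.555, -0.438, -0.555, -0.438]
wrist_force: [0.3, 0.2, -2.1]
gripper_width: 0.0398
```

Call:
{"fn": "send_rows", "kwargs": {
  "increments": [
    {"dx": 0, "dy": 0, "dz": -1, "spin": 0},
    {"dx": 0, "dy": 0, "dz": 0, "spin": 0},
    {"dx": 0, "dy": 0, "dz": 0, "spin": 0}
  ]
}}

```text
time: 9.42
tcp_pos: [0.4933, 0.1493, 0.0815]
ee_rot: [-0.555, 0.438, 0.555, 0.438]
wrist_force: [0.6, 0.2, -1.5]
gripper_width: 0.04
```

Call:
{"fn": "send_rows", "kwargs": {
  "increments": [
    {"dx": 0, "dy": 0, "dz": -0.7, "spin": 0},
    {"dx": 0, "dy": 0, "dz": 0, "spin": 0},
    {"dx": 0, "dy": 0, "dz": 0, "spin": 0}
  ]
}}

```text
time: 9.67
tcp_pos: [0.4934, 0.1493, 0.0808]
ee_rot: [-0.555, 0.438, 0.555, 0.438]
wrist_force: [-0.8, 0.3, -1.5]
gripper_width: 0.0398
```

Call:
{"fn": "send_rows", "kwargs": {
  "increments": [
    {"dx": 0, "dy": 0, "dz": -0.7, "spin": 0},
    {"dx": 0, "dy": 0, "dz": 0, "spin": 0},
    {"dx": 0, "dy": 0, "dz": 0, "spin": 0}
  ]
}}

```text
time: 9.92
tcp_pos: [0.4935, 0.1493, 0.0803]
ee_rot: [0.555, -0.438, -0.555, -0.438]
wrist_force: [1.0, -0.7, 0.3]
gripper_width: 0.0402
```

Call:
{"fn": "send_rows", "kwargs": {
  "increments": [
    {"dx": 0, "dy": 0, "dz": -0.7, "spin": 0},
    {"dx": 0, "dy": 0, "dz": 0, "spin": 0},
    {"dx": 0, "dy": 0, "dz": 0, "spin": 0}
  ]
}}

```text
time: 10.17
tcp_pos: [0.4937, 0.149, 0.0799]
ee_rot: [0.555, -0.438, -0.555, -0.438]
wrist_force: [-1.6, -2.5, 4.9]
gripper_width: 0.0398
```

Call:
{"fn": "send_rows", "kwargs": {
  "increments": [
    {"dx": 0.1, "dy": -0.5, "dz": 0, "spin": 0},
    {"dx": 0, "dy": 0, "dz": -0.3, "spin": 0},
    {"dx": 0, "dy": 0, "dz": 0, "spin": 0},
    {"dx": 0, "dy": 0, "dz": 0, "spin": 0}
  ]
}}

```text
time: 10.5
tcp_pos: [0.4937, 0.1489, 0.0798]
ee_rot: [0.555, -0.438, -0.555, -0.438]
wrist_force: [-2.5, -0.1, 8.1]
gripper_width: 0.0399
```

```bash
python3 st.py; python3 - <<'E'
from fit import *
T=readout.state()["tcp_pos"]
a=optics.capture("side"); x,y,k=270,165,8
crop=cv2.resize(a[y:y+70,x:x+90,::-1],None,fx=k,fy=k,interpolation=cv2.INTER_CUBIC)
def dr(parts,col):
    for b in parts:
        h=cv2.convexHull(proj("side",b).astype(np.float32))[:,0]
        cv2.polylines(crop,[(((h-[x,y])+.5)*k).astype(np.int32)],True,col,1)
B=[b@Rz(.236).T+[.4925,T[1]+.001,0] for b in(box(-66,-44,-27,27,18,75),box(44,66,-27,27,18,75))]
dr(B,(255,0,0)); dr(blank_parts([T[0],T[1],.236],.065),(0,0,255))
cv2.imwrite("pics/seat.png",crop)
E
```

```text
t 10.5 tcp [0.4937 0.1489 0.0798] xaxis [ 0.  0. -1.] jaw yaw deg 103.46 F [-2.48 -0.14  8.08] w 0.0399 q [-0.77  0.21  0.44  1.98 -0.1   0.97  1.52]
```

View pics/seat.png

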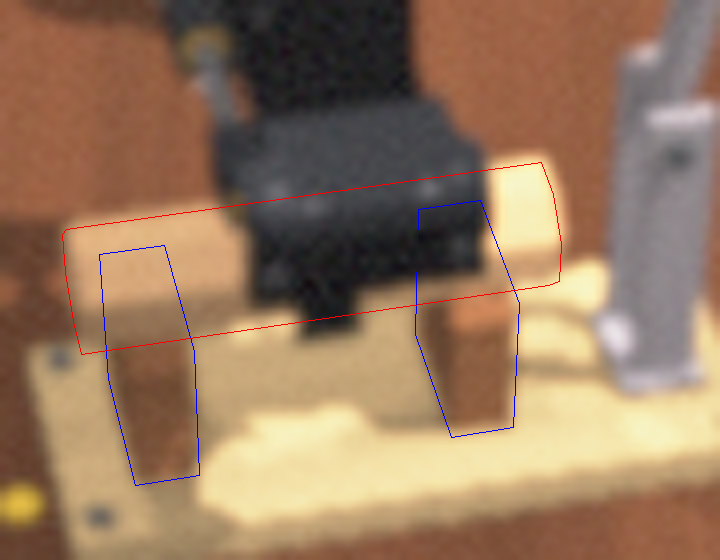

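Model and picture agree to within about 5 crop pixels (about 1.5 mm) for both rests and blank, with the same sign, so the blank is centred. It carries 8 N in the V's. Releasing.

Call:
{"fn": "send_rows", "kwargs": {
  "increments": [
    {"dx": 0, "dy": 0, "dz": 0, "spin": 0},
    {"dx": 0, "dy": 0, "dz": 0, "spin": 0},
    {"dx": 0, "dy": 0, "dz": 0, "spin": 0},
    {"dx": 0, "dy": 0, "dz": 0, "spin": 0},
    {"dx": 0, "dy": 0, "dz": 0, "spin": 0},
    {"dx": 0, "dy": 0, "dz": 0, "spin": 0},
    {"dx": 0, "dy": 0, "dz": 0, "spin": 0},
    {"dx": 0, "dy": 0, "dz": 0, "spin": 0}
  ],
  "gripper": 1
}}

```text
time: 11.22
tcp_pos: [0.4935, 0.1488, 0.0791]
ee_rot: [0.555, -0.438, -0.555, -0.438]
wrist_force: [1.1, 0.5, -0.0]
gripper_width: 0.0835
```

Call:
{"fn": "send_rows", "kwargs": {
  "increments": [
    {"dx": 0, "dy": 0, "dz": 10, "spin": 0},
    {"dx": 0, "dy": 0, "dz": 20, "spin": 0},
    {"dx": 0, "dy": 0, "dz": 30, "spin": 0},
    {"dx": 0, "dy": 0, "dz": 35, "spin": 0},
    {"dx": 0, "dy": 0, "dz": 35, "spin": 0},
    {"dx": 0, "dy": 0, "dz": 35, "spin": 0},
    {"dx": 0, "dy": 0, "dz": 30, "spin": 0},
    {"dx": 0, "dy": 0, "dz": 15, "spin": 0},
    {"dx": 0, "dy": 0, "dz": 0, "spin": 0}
  ]
}}

```text
time: 11.97
tcp_pos: [0.495, 0.1491, 0.294]
ee_rot: [0.556, -0.436, -0.554, -0.44]
wrist_force: [-0.2, 0.8, 0.2]
gripper_width: 0.0871
```

```bash
python3 st.py; python3 - <<'E'
from fit import *
J=[.4932,.149,.236,1.745]
a=optics.capture("side"); x,y,k=270,130,6
crop=cv2.resize(a[y:y+100,x:x+110,::-1],None,fx=k,fy=k,interpolation=cv2.INTER_CUBIC)
for b,col in [(q,(255,0,0)) for q in jig_parts(J,0)[:3]]+[(blank_parts(J,.065)[0],(0,0,255))]+[(q,(0,255,0)) for q in lever_parts(J)]:
    h=cv2.convexHull(proj("side",b).astype(np.float32))[:,0]
    cv2.polylines(crop,[(((h-[x,y])+.5)*k).astype(np.int32)],True,col,1)
cv2.imwrite("pics/seated.png",crop)
# lever push path: TCP in world for contact r, theta
o=np.array(J[:2]); d=np.array([np.cos(J[2]),np.sin(J[2])])
for th in (1.745,1.57,1.4,1.2,1.0,.8,.6,.4,.2,.1,0.):
    r=98; cx=120-r*np.cos(th)+8*np.sin(th); cz=123+r*np.sin(th)+8*np.cos(th)
    print(th,"jig x",round(cx+9.5,1),"tcp z",round(cz+8,1),"world",(1000*o+d*(cx+9.5)).round(1))
E
```

```text
t 11.97 tcp [0.495  0.1491 0.294 ] xaxis [ 0.006  0.003 -1.   ] jaw yaw deg 103.42 F [-0.22  0.79  0.2 ] w 0.0871 q [-0.81  0.01  0.44  1.71 -0.01  1.41  1.44]
1.745 jig x 154.4 tcp z 226.1 world [643.3 185.1]
1.57 jig x 137.4 tcp z 229.0 world [626.8 181.1]
1.4 jig x 120.7 tcp z 228.9 world [610.6 177.2]
1.2 jig x 101.4 tcp z 225.2 world [591.8 172.7]
1.0 jig x 83.3 tcp z 217.8 world [574.2 168.5]
0.8 jig x 67.0 tcp z 206.9 world [558.3 164.7]
0.6 jig x 53.1 tcp z 192.9 world [544.9 161.4]
0.4 jig x 42.4 tcp z 176.5 world [534.4 158.9]
0.2 jig x 35.0 tcp z 158.3 world [527.3 157.2]
0.1 jig x 32.8 tcp z 148.7 world [525.1 156.7]
0.0 jig x 31.5 tcp z 139.0 world [523.8 156.4]
```

View pics/seated.png

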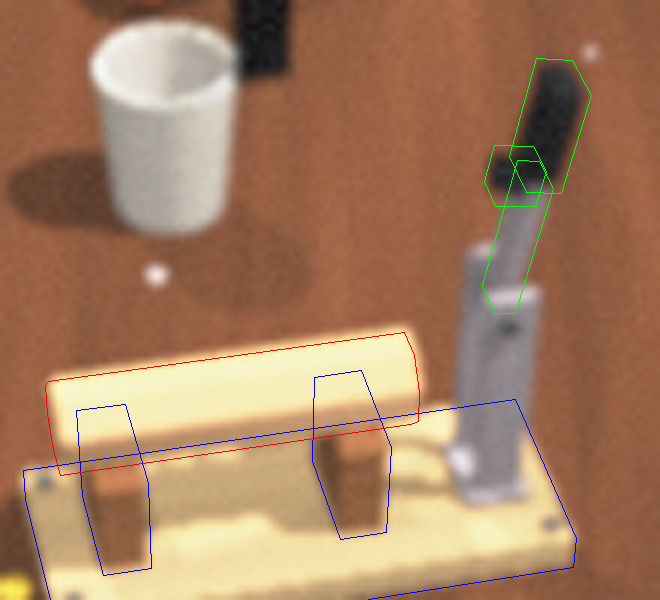

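The blank lies level in both rests, ends at crop columns 47 and 422 against 45 and 420 for the centred model. The lever matches 1.745 rad. Closing the fingers and going over behind the lever.

Call:
{"fn": "send_rows", "kwargs": {
  "increments": [
    {"dx": 0, "dy": 0, "dz": 0, "spin": 0},
    {"dx": 12, "dy": 3, "dz": 0, "spin": 0},
    {"dx": 25, "dy": 6, "dz": 0, "spin": 0},
    {"dx": 33, "dy": 8, "dz": 0, "spin": 0},
    {"dx": 33, "dy": 8, "dz": 0, "spin": 0},
    {"dx": 33, "dy": 8, "dz": 0, "spin": 0},
    {"dx": 20, "dy": 5, "dz": 0, "spin": 0},
    {"dx": 6, "dy": 1, "dz": 0, "spin": 0},
    {"dx": 0, "dy": 0, "dz": 0, "spin": 0},
    {"dx": 0, "dy": 0, "dz": 0, "spin": 0}
  ],
  "gripper": 0,
  "grip_force": 10
}}

```text
time: 12.85
tcp_pos: [0.6548, 0.1872, 0.2878]
ee_rot: [-0.555, 0.439, 0.555, 0.437]
wrist_force: [0.3, -0.1, -0.8]
gripper_width: 0.0284
```

Call:
{"fn": "send_rows", "kwargs": {
  "increments": [
    {"dx": 0, "dy": 0, "dz": -10, "spin": 0},
    {"dx": 0, "dy": 0, "dz": -20, "spin": 0},
    {"dx": 0, "dy": 0, "dz": -20, "spin": 0},
    {"dx": 0, "dy": 0, "dz": -15, "spin": 0},
    {"dx": 0, "dy": 0, "dz": -4, "spin": 0},
    {"dx": 0, "dy": 0, "dz": 0, "spin": 0},
    {"dx": 0, "dy": 0, "dz": 0, "spin": 0}
  ]
}}

```text
time: 13.43
tcp_pos: [0.6552, 0.1878, 0.221]
ee_rot: [0.555, -0.438, -0.555, -0.438]
wrist_force: [0.8, 0.3, 1.2]
gripper_width: 0.0006
```

```bash
python3 st.py; python3 - <<'E'
from h import *
a=optics.capture("side"); cv2.imwrite("pics/behind.png",cv2.resize(a[80:230,270:420,::-1],None,fx=3,fy=3,interpolation=cv2.INTER_CUBIC))
E
```

```text
t 13.43 tcp [0.6552 0.1878 0.221 ] xaxis [ 0.001  0.001 -1.   ] jaw yaw deg 103.45 F [0.82 0.3  1.22] w 0.0006 q [-0.69  0.43  0.48  1.41 -0.2   1.35  1.6 ]
```

View pics/behind.png

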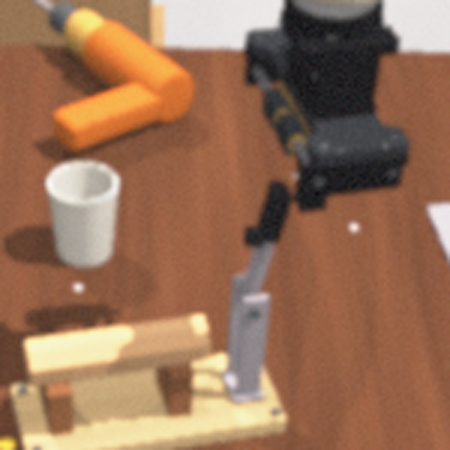

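The fingers are directly behind the black grip, clear of it, with the blank undisturbed. Pushing the lever over along its arc.

Call:
{"fn": "send_rows", "kwargs": {
  "increments": [
    {"dx": -9.5, "dy": -2.2, "dz": 1, "spin": 0},
    {"dx": -9.5, "dy": -2.2, "dz": 1, "spin": 0},
    {"dx": -9.5, "dy": -2.2, "dz": 1, "spin": 0},
    {"dx": -8.1, "dy": -2, "dz": 1, "spin": 0},
    {"dx": -8.1, "dy": -2, "dz": 1, "spin": 0},
    {"dx": -9.4, "dy": -2.2, "dz": -1, "spin": 0},
    {"dx": -9.4, "dy": -2.2, "dz": -1, "spin": 0}
  ]
}}

```text
time: 14.07
tcp_pos: [0.5918, 0.1727, 0.2239]
ee_rot: [0.555, -0.438, -0.555, -0.439]
wrist_force: [1.5, -0.1, -0.9]
gripper_width: 0.0005
```

Call:
{"fn": "send_rows", "kwargs": {
  "increments": [
    {"dx": -8.8, "dy": -2.1, "dz": -3, "spin": 0},
    {"dx": -8.8, "dy": -2.1, "dz": -3, "spin": 0},
    {"dx": -8, "dy": -1.9, "dz": -5.5, "spin": 0},
    {"dx": -8, "dy": -1.9, "dz": -5.5, "spin": 0},
    {"dx": -6.7, "dy": -1.6, "dz": -7, "spin": 0},
    {"dx": -6.7, "dy": -1.6, "dz": -7, "spin": 0}
  ]
}}

```text
time: 14.57
tcp_pos: [0.5447, 0.1615, 0.1928]
ee_rot: [0.555, -0.438, -0.555, -0.439]
wrist_force: [1.0, -0.9, -0.3]
gripper_width: 0.0
```

```bash
python3 st.py; python3 - <<'E'
from h import *
a=optics.capture("side"); cv2.imwrite("pics/push.png",cv2.resize(a[80:230,270:420,::-1],None,fx=3,fy=3,interpolation=cv2.INTER_CUBIC))
E
```

```text
t 14.57 tcp [0.5447 0.1615 0.1928] xaxis [ 0.001  0.001 -1.   ] jaw yaw deg 103.44 F [ 1.04 -0.88 -0.27] w 0.0 q [-0.78  0.2   0.48  1.74 -0.1   1.22  1.52]
```

View pics/push.png

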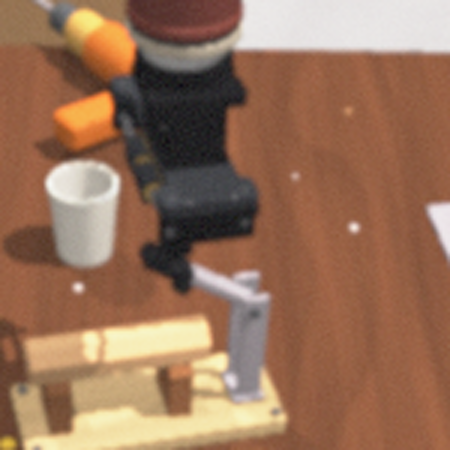

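The lever is following at about 0.5 rad, with the grip under the fingertips. Continuing, then slowing near contact.

Call:
{"fn": "send_rows", "kwargs": {
  "increments": [
    {"dx": -5.2, "dy": -1.3, "dz": -8.2, "spin": 0},
    {"dx": -5.2, "dy": -1.3, "dz": -8.2, "spin": 0},
    {"dx": -3.6, "dy": -0.9, "dz": -9, "spin": 0},
    {"dx": -3.6, "dy": -0.9, "dz": -9, "spin": 0},
    {"dx": -1.2, "dy": -0.3, "dz": -5, "spin": 0},
    {"dx": -1, "dy": -0.2, "dz": -4, "spin": 0},
    {"dx": 0, "dy": 0, "dz": 0, "spin": 0}
  ]
}}

```text
time: 15.2
tcp_pos: [0.5246, 0.1565, 0.1477]
ee_rot: [-0.555, 0.439, 0.555, 0.438]
wrist_force: [0.3, -0.5, 0.4]
gripper_width: 0.0005
```

Call:
{"fn": "send_rows", "kwargs": {
  "increments": [
    {"dx": -0.6, "dy": -0.1, "dz": -3, "spin": 0},
    {"dx": -0.4, "dy": -0.1, "dz": -3, "spin": 0},
    {"dx": 0, "dy": 0, "dz": 0, "spin": 0}
  ]
}}

```text
time: 15.45
tcp_pos: [0.5241, 0.1564, 0.1423]
ee_rot: [0.555, -0.438, -0.555, -0.438]
wrist_force: [-0.2, -0.1, -0.3]
gripper_width: 0.0002
```

Call:
{"fn": "send_rows", "kwargs": {
  "increments": [
    {"dx": 0, "dy": 0, "dz": -1.5, "spin": 0},
    {"dx": 0, "dy": 0, "dz": 0, "spin": 0},
    {"dx": 0, "dy": 0, "dz": 0, "spin": 0}
  ]
}}

```text
time: 15.7
tcp_pos: [0.5242, 0.1565, 0.1413]
ee_rot: [0.555, -0.438, -0.555, -0.438]
wrist_force: [-0.8, 1.0, 0.5]
gripper_width: 0.0
```

Call:
{"fn": "send_rows", "kwargs": {
  "increments": [
    {"dx": 0, "dy": 0, "dz": -1, "spin": 0},
    {"dx": 0, "dy": 0, "dz": 0, "spin": 0},
    {"dx": 0, "dy": 0, "dz": 0, "spin": 0}
  ]
}}

```text
time: 15.95
tcp_pos: [0.5242, 0.1565, 0.1403]
ee_rot: [0.555, -0.438, -0.555, -0.438]
wrist_force: [-0.3, 0.0, -0.5]
gripper_width: 0.0004
```

Call:
{"fn": "send_rows", "kwargs": {
  "increments": [
    {"dx": 0, "dy": 0, "dz": -1, "spin": 0},
    {"dx": 0, "dy": 0, "dz": 0, "spin": 0},
    {"dx": 0, "dy": 0, "dz": 0, "spin": 0}
  ]
}}

```text
time: 16.2
tcp_pos: [0.5242, 0.1565, 0.1395]
ee_rot: [0.555, -0.438, -0.555, -0.438]
wrist_force: [-1.2, -0.2, 3.9]
gripper_width: 0.0004
```

Call:
{"fn": "send_rows", "kwargs": {
  "increments": [
    {"dx": 0, "dy": 0, "dz": -0.7, "spin": 0},
    {"dx": 0, "dy": 0, "dz": 0, "spin": 0},
    {"dx": 0, "dy": 0, "dz": 0, "spin": 0}
  ]
}}

```text
time: 16.45
tcp_pos: [0.5243, 0.1565, 0.1394]
ee_rot: [-0.555, 0.438, 0.555, 0.438]
wrist_force: [-4.4, -1.0, 9.8]
gripper_width: 0.0008
```

Contact is stiff at the height expected for 0 rad. One small extra press, then lift away.

Call:
{"fn": "send_rows", "kwargs": {
  "increments": [
    {"dx": 0.3, "dy": 0, "dz": -0.6, "spin": 0},
    {"dx": 0, "dy": 0, "dz": 0, "spin": 0},
    {"dx": 0, "dy": 0, "dz": 0, "spin": 0},
    {"dx": 0, "dy": 0, "dz": 0, "spin": 0}
  ]
}}

```text
time: 16.78
tcp_pos: [0.5243, 0.1565, 0.1393]
ee_rot: [-0.555, 0.438, 0.555, 0.438]
wrist_force: [-7.9, -2.4, 16.6]
gripper_width: 0.0003
```

Call:
{"fn": "send_rows", "kwargs": {
  "increments": [
    {"dx": 0, "dy": 0, "dz": 2, "spin": 0},
    {"dx": 0, "dy": 0, "dz": 10, "spin": 0},
    {"dx": 0, "dy": 0, "dz": 25, "spin": 0},
    {"dx": 0, "dy": 0, "dz": 35, "spin": 0},
    {"dx": 0, "dy": 0, "dz": 35, "spin": 0},
    {"dx": 0, "dy": 0, "dz": 30, "spin": 0},
    {"dx": 0, "dy": -30, "dz": 0, "spin": 0},
    {"dx": 0, "dy": -40, "dz": 0, "spin": 0},
    {"dx": 0, "dy": -40, "dz": 0, "spin": 0},
    {"dx": 0, "dy": -40, "dz": 0, "spin": 0},
    {"dx": 0, "dy": -40, "dz": 0, "spin": 0},
    {"dx": 0, "dy": -30, "dz": 0, "spin": 0}
  ]
}}

```text
time: 17.78
tcp_pos: [0.5239, -0.0673, 0.2757]
ee_rot: [0.555, -0.439, -0.554, -0.439]
wrist_force: [0.3, -0.1, 0.6]
gripper_width: 0.0004
```

Call:
{"fn": "send_rows", "kwargs": {
  "increments": [
    {"dx": 0, "dy": -40, "dz": 0, "spin": 0},
    {"dx": 0, "dy": -40, "dz": 0, "spin": 0},
    {"dx": 0, "dy": -40, "dz": 0, "spin": 0},
    {"dx": 0, "dy": -40, "dz": 0, "spin": 0},
    {"dx": 0, "dy": 0, "dz": 0, "spin": 0},
    {"dx": 0, "dy": 0, "dz": 0, "spin": 0}
  ]
}}

```text
time: 18.28
tcp_pos: [0.5235, -0.2266, 0.2753]
ee_rot: [0.554, -0.44, -0.554, -0.439]
wrist_force: [0.0, 1.4, -0.3]
gripper_width: 0.0008
```

```bash
python3 st.py; python3 - <<'E'
from fit import *
J=[.4932,.149,.236,0.]; o=[]
for c,(x,y) in dict(top=(200,180),side=(280,140)).items():
    k=5; a=optics.capture(c); crop=cv2.resize(a[y:y+110,x:x+80,::-1] if c=="top" else a[y:y+110,x-5:x+75,::-1],None,fx=k,fy=k,interpolation=cv2.INTER_CUBIC)
    if c=="side": x-=5
    for b,col in [(blank_parts(J,.065)[0],(0,0,255))]+[(q,(0,255,0)) for q in lever_parts(J)]:
        h=cv2.convexHull(proj(c,b).astype(np.float32))[:,0]
        cv2.polylines(crop,[(((h-[x,y])+.5)*k).astype(np.int32)],True,col,1)
    o.append(crop)
cv2.imwrite("pics/final.png",np.hstack(o))
for n in("cup","pliers","offcut","paintjar"): print(n,[np.round(d["at"],3).tolist() for d in finder.boxes_of(n,"top")[:1]])
E
```

```text
t 18.28 tcp [ 0.5235 -0.2266  0.2753] xaxis [-0.    -0.001 -1.   ] jaw yaw deg 103.13 F [ 0.04  1.41 -0.28] w 0.0008 q [-0.37  0.18  0.8   1.63 -0.13  1.39  2.25]
cup [[0.461, 0.421, 0.044]]
pliers [[0.453, -0.544, 0.014]]
offcut [[0.431, -0.011, 0.021]]
paintjar []
```

View pics/final.png

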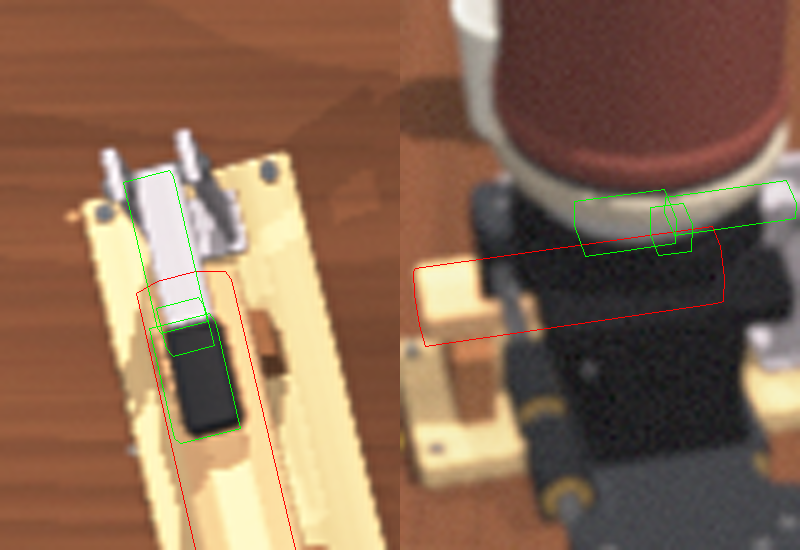

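In the top view the lever is closed along the blank, and its roughly 3 mm offset matches the top camera's known bias. The arm blocks the side camera and perhaps the pliers, so I'll move clear for a last check.

Call:
{"fn": "send_rows", "kwargs": {
  "increments": [
    {"dx": -25, "dy": -20, "dz": 10, "spin": 0},
    {"dx": -25, "dy": -20, "dz": 10, "spin": 0},
    {"dx": -25, "dy": -20, "dz": 10, "spin": 0},
    {"dx": -25, "dy": -20, "dz": 0, "spin": 0},
    {"dx": -25, "dy": -25, "dz": 0, "spin": 0},
    {"dx": -25, "dy": -25, "dz": 0, "spin": 0},
    {"dx": -25, "dy": -25, "dz": 0, "spin": 0},
    {"dx": -20, "dy": -25, "dz": 0, "spin": 0},
    {"dx": -10, "dy": -20, "dz": 0, "spin": 0},
    {"dx": 0, "dy": 0, "dz": 0, "spin": 0},
    {"dx": 0, "dy": 0, "dz": 0, "spin": 0}
  ]
}}

```text
time: 19.5
tcp_pos: [0.3278, -0.4073, 0.3061]
ee_rot: [0.555, -0.44, -0.554, -0.437]
wrist_force: [0.6, 0.2, -1.1]
gripper_width: 0.0005
```

```bash
python3 st.py; python3 - <<'E'
from fit import *
J=[.4932,.149,.236,0.]
a=optics.capture("side"); t=optics.capture("top"); x,y,k=270,150,7
crop=cv2.resize(a[y:y+80,x:x+110,::-1],None,fx=k,fy=k,interpolation=cv2.INTER_CUBIC)
for b,col in [(blank_parts(J,.065)[0],(0,0,255))]+[(q,(0,255,0)) for q in lever_parts(J)]:
    h=cv2.convexHull(proj("side",b).astype(np.float32))[:,0]
    cv2.polylines(crop,[(((h-[x,y])+.5)*k).astype(np.int32)],True,col,1)
cv2.imwrite("pics/final2.png",crop)
for n in("cup","pliers","offcut","paintjar"): print(n,[[np.round(d["at"],3).tolist() for d in finder.boxes_of(n,c)[:1]] for c in("top","side")])
E
```

```text
t 19.5 tcp [ 0.3278 -0.4073  0.3061] xaxis [-0.001 -0.004 -1.   ] jaw yaw deg 103.38 F [ 0.59  0.16 -1.12] w 0.0005 q [-0.04  0.02  0.87  1.69 -0.01  1.44  2.64]
cup [[[0.456, 0.421, 0.045]], [[0.454, 0.391, 0.056]]]
pliers [[[0.456, -0.489, 0.016]], [[0.453, -0.478, 0.014]]]
offcut [[[0.434, -0.012, 0.024]], [[0.432, -0.019, 0.023]]]
paintjar [[[0.649, -0.444, 0.075]], [[0.654, -0.467, 0.075]]]
```

View pics/final2.png

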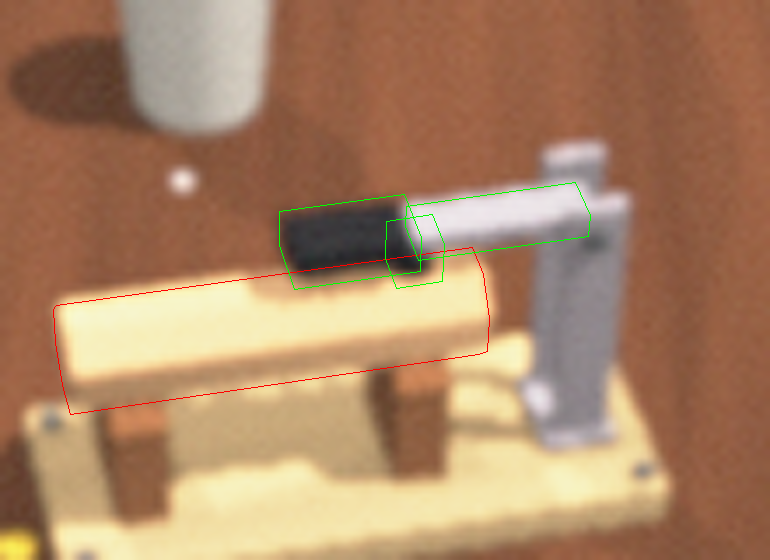

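The side view shows the blank centred (ends at 55 and 492, model 53 and 490) and the lever level with its pad on the blank. The bystanders are where they started. Joint 7 is close to its limit, so I'll back off a little before handing in.

Call:
{"fn": "send_rows", "kwargs": {
  "increments": [
    {"dx": 15, "dy": 15, "dz": 0, "spin": 0},
    {"dx": 25, "dy": 25, "dz": 0, "spin": 0},
    {"dx": 25, "dy": 25, "dz": 0, "spin": 0},
    {"dx": 25, "dy": 25, "dz": 0, "spin": 0},
    {"dx": 0, "dy": 0, "dz": 0, "spin": 0},
    {"dx": 0, "dy": 0, "dz": 0, "spin": 0}
  ]
}}

```text
time: 20.5
tcp_pos: [0.4195, -0.3154, 0.3058]
ee_rot: [0.556, -0.439, -0.556, -0.435]
wrist_force: [-2.0, -0.5, 0.2]
gripper_width: 0.0001
```

```bash
python3 st.py; python3 -c "
from plant import env; print(env.close_job())"
```

```text
t 20.5 tcp [ 0.4195 -0.3154  0.3058] xaxis [-0.002 -0.004 -1.   ] jaw yaw deg 103.69 F [-1.97 -0.49  0.17] w 0.0001 q [-0.17  0.03  0.76  1.68 -0.01  1.44  2.39]
the job is handed in; nothing more can be done
None
```

The blank is lying in both V rests, centred and set down gently, and the hold-down lever is closed with its rubber pad on it. I handed the job in at 20.5 s with the arm clear of everything; no verdict was reported.

- **Blank:** I lowered it under force watch, and it carried about 8 N in the rests when I let go. In the last side picture its ends are within about 1 mm of the centred model.
- **Lever:** I pushed it over with closed fingers until it stopped firmly at the expected height, with about 17 N on the fingers, then lifted away. In the last side picture it lies level at about 0 rad.
- **Other things on the bench:** The cup, pliers and offcut are where they started, within the detectors' error. So is the paint jar in the top view; it was not found in the first side picture, so there is no starting position there to compare.
- **Disagreements:**
  - The two cameras differed by about 6 mm on the jig's sideways position. I took a value between them, and the force while lowering agreed with it.
  - One pliers reading was off while the arm was in the way, and came back normal once it was clear.
  - Joint 7 reached 2.64 of its 2.65 limit during the last retreat, so I backed it off to 2.39 before handing in.

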